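# Close the last quarter-turn latch on the cockpit console

### The arm

A 7-joint arm with a two-finger parallel gripper is mounted at the origin on the work surface. World frame = base frame: x ahead of the robot, y to its left, z up, the work surface at z = 0. Lengths are in mm, angles in rad, forces in N, time in s.
With the tool pointing down it reaches from about 425 to 875 mm from the base axis. Payload 8.4 kg.
Tool frame: the origin (TCP) lies at the very end of the fingers, on their centre line; the grasp point (between the pads) lies manip.grip_depth behind it (manip.grip_depth is the distance from the TCP to the grasp point, in mm); z points along the fingers, y is the direction in which the jaws open and shut (so a half turn about z gives the same grasp; the last joint's range is limited). The gripper opens to 85 mm and grips with 20 to 120 N. Pads are 22 mm wide; open, the fingers measure 114 mm over their backs; the gripper's body (76 mm by 85 mm) begins 54 mm behind the grasp point. The pads swing forward as they close: fully open they stand 13 mm farther back than shut.
Start: joints at [-1.387, 0.333, 0.04, 1.465, -0.013, 1.343, -0.059], TCP at [181.382, 624.151, 231.308] pointing down, gripper open.
Joint ranges: [-2.58, 2.58], [-0.38, 2.09], [-1.3, 1.39], [0.25, 2.4], [-1.5, 4.64], [0.08, 2.09], [-2.65, 2.65]. Speed limits (rad/s): [2.22, 2.22, 2.79, 2.79, 3.14, 3.14, 3.14].

### API

Orientations are given as a 3x3 rotation matrix whose columns are the frame's x, y, z axes.
In Python, from plant import manip, optics gives the robot as it stands. The module is installed in compiled form; this text tells all that it offers.
- The arm moves only by the shell command python3 -m creep 'ROWS' [OPENING] [FORCE]. ROWS is JSON, one flat list of numbers, 4 for each row, row after row: the shift along the tool's x, y, z in units of 0.75 m (1.0 is 0.75 m), then the turn about the tool's z in units of 0.5 rad (1.0 is 0.5 rad). A call has 1 to 12 rows; each row shifts and turns the pose as measured when the row begins, along the tool's axes as they then stand; what a row does not reach is not made up. A row lasts 1/8 s, in which the tool goes at most 62.5 mm and 10.7 degrees, less where a joint would pass 70% of its speed; a pose out of reach is approached as far as the arm can. A call with a number of a shift or a turn outside -1 to 1 is refused whole. A call with a gripper value outside its range is refused whole. OPENING is the closure, from 0 (fully open) to 1 (shut), set as the call begins (- or left out, the last holds). The fingers move at their own pace and stop on an object; FORCE is the grip in N (left out, the last holds). Time passes only in rows, so rows that do not move let the fingers close. It gives the time, the measured TCP pose, the force and the opening at its end, in the units of the state.
- manip.get_state(): the state, without advancing time (a new reading comes with each control period).
- optics.camera(name): name is "scene" or "top" or "wrist"; returns the picture (384x512x3 uint8, red, green, blue); there is no depth.
- optics.camera_params(name): a dict with "mtx" (3x3 intrinsics, pixels), "extrinsics" (4x4, takes a point from camera to world coordinates); the wrist camera has in their place "tool_from_camera" (4x4, takes a point from camera to tool coordinates, whose origin is the TCP and whose axes are the flange's). Camera axes: x right, y down, z forward; pixel columns grow to the right and rows downward; lengths in mm; the calibration is good to about 2 mm. A picture is of the moment at which its call begins: read the wrist's pose just before it. camera_params takes no time and is no camera call.
- manip.hand_in(): hands the job in, once; it reports no verdict.
The state is a dict: "t": time; "joints": joint angles; "qvel": joint speeds; "tau": joint torques, N m; "tool_pos": TCP position; "orientation": TCP orientation; "contact_force": force on the tool from outside, world axes, zero at the start; "wrist_torque": the same for the moment, N m; "grip_width": opening from 0.0 (shut) to 1.0 (fully open).
Only numpy, scipy, OpenCV 4.12 (cv2) and the standard library are available. Lean on these libraries where they do the work, as an engineer would, in place of code of your own. Each camera call takes 0.05 s, during which the arm holds its last target.

### The job

One of the four slotted latches on the grey cockpit console is still open: its slot does not line up with the two pins on its rim, as the others' do. Take the wide-bladed latch key from its stand, put its blade in that latch's slot and turn it clockwise (seen from above) by a quarter turn until it seats against its stop. Then put the key back upright in the stand it came from, its collar resting on the rim, and let go.

Things in the scene. Friction and masses are not known exactly. Their poses are not given: they have to be found in the camera images.
- key_grip (a point): Centre of the handle of the loose latch key (0.2 kg), which stands blade down in its stand. Handle: wooden block 26 x 50 x 50 mm (x, y, z), grasped across its 26 mm. Under it an aluminium collar 76 mm across, 6 mm thick, its underside 31 mm below this point. z is up, y runs along the blade's width. The round-handled nut driver in the other, identical stand is not needed.
- key_tip (a point): Middle of the lower edge of the key's blade, 91 mm below the handle's centre; same axes. The flat steel blade is 7 mm thick (x), 44 mm wide (y) and 30 mm tall, under a 16 mm round shank 30 mm long.
- slot (a point): Middle of the slot's floor in the open latch, on its turning axis; x runs along the slot and turns with it, z up. Latch: 60 mm aluminium disc in a dark 80 mm rim with two brass pins; slot 17 mm wide, 14 mm deep, open at both ends; top 74 mm above the table. It sits at any of the four corners of a fixed grey box 50 mm tall; the other three, alike, are shut and cannot turn.
- cam (a joint): Turn of the open latch, rad: 0 open (slot square to the line of its pins), growing clockwise seen from above to 1.571 at a hard stop: seated, slot pointing at its pins. Starts at 0 to 0.2, resists with 0.08 N m, stays where left. The blade has about 0.23 rad of play each way in the slot, so the key must turn about that much further than the latch.
- stand_mouth (a point): Centre of the mouth of the key's stand, level with its rim: a fixed upright black tube 80 mm outside, 58 mm inside, 70 mm tall. The key hangs in it by its collar, blade down, at any yaw; its handle's centre is then 31 mm above this point.
Things that resemble listed ones, but are neither listed nor needed, are in the scene too. Leave any turquoise look-alike of the part that bears key_grip alone. Leave any turquoise look-alike of the part that bears stand_mouth alone.

How it is judged:
By the outcome, as a careful person would: the job done as asked, in the order asked, and still so for the second after the job is handed in, with the robot touching nothing.
It also fails if it takes over 48 s, if anything falls off the work surface, if the arm or the gripper's body presses on something with over 40 N, if the wrist force passes 120 N, or if a joint passes its speed limit or range.

## Working session

There is one attempt and no reset: what is moved stays moved. The work goes in short steps, Python scripts to look and compute and a shell command to move; the robot and the scene stay as the last step left them, time stands still between calls to the robot, and variables do not carry over. Pictures are saved under pics/ and viewed, and the job is handed in when it is done.

```bash
mkdir -p pics; python3 - <<'E'
from plant import manip, optics
import cv2,numpy as np
s=manip.get_state(); print({k:np.round(v,3).tolist() for k,v in s.items()}, manip.grip_depth)
for n in ("scene","top"):
    im=optics.camera(n); cv2.imwrite(f"pics/{n}0.png",im[:,:,::-1])
    p=optics.camera_params(n); print(n,np.round(p["mtx"],1).tolist(),np.round(p["extrinsics"],3).tolist())
p=optics.camera_params("wrist");print({k:np.round(v,3).tolist() for k,v in p.items()})
E
```

```text
{'t': 0.0, 'joints': [-1.387, 0.334, 0.04, 1.466, -0.013, 1.343, -0.058], 'qvel': [0.0, -0.002, -0.002, -0.0, 0.001, 0.0, -0.001], 'tau': [0.001, -65.856, 1.366, -40.556, 0.017, 0.012, 0.0], 'tool_pos': [181.287, 623.726, 230.431], 'orientation': [[-0.96, 0.279, -0.0], [0.279, 0.96, -0.002], [-0.0, -0.002, -1.0]], 'contact_force': [0.161, -0.06, 0.151], 'wrist_torque': [-0.044, 0.027, -0.026], 'grip_width': 1.0} 18.700000000000003
scene [[358.7, 0.0, 251.6], [0.0, 358.7, 190.5], [0.0, 0.0, 1.0]] [[0.301, 0.641, -0.706, 1172.159], [0.953, -0.216, 0.211, -302.869], [-0.017, -0.737, -0.676, 719.719], [0.0, 0.0, 0.0, 1.0]]
top [[475.7, 0.0, 263.3], [0.0, 475.7, 193.2], [0.0, 0.0, 1.0]] [[-0.029, -0.975, 0.222, 273.731], [-1.0, 0.028, -0.008, -117.888], [0.002, -0.222, -0.975, 1193.65], [0.0, 0.0, 0.0, 1.0]]
{'mtx': [[266.064, 0.0, 256.738], [0.0, 266.064, 191.679], [0.0, 0.0, 1.0]], 'tool_from_camera': [[-0.001, -0.952, -0.305, 77.82], [1.0, -0.001, -0.0, -2.969], [0.0, -0.305, 0.952, -143.06], [0.0, 0.0, 0.0, 1.0]]}
```

View pics/scene0.png

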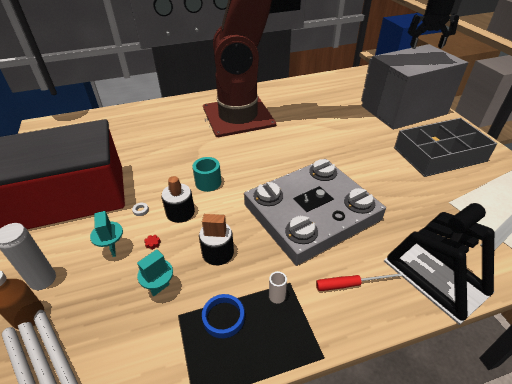

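View pics/top0.png

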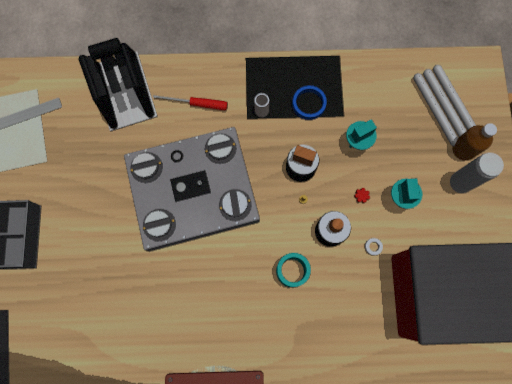

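```bash
python3 - <<'E'
import cv2,numpy as np
im=cv2.imread("pics/top0.png")
a=cv2.resize(im[120:255,120:265],None,fx=4,fy=4,interpolation=cv2.INTER_CUBIC)
cv2.imwrite("pics/top0a.png",a)
b=cv2.resize(im[135:255,270:365],None,fx=5,fy=5,interpolation=cv2.INTER_CUBIC)
cv2.imwrite("pics/top0b.png",b)
E
```

```text
(no output)
```

View pics/top0a.png

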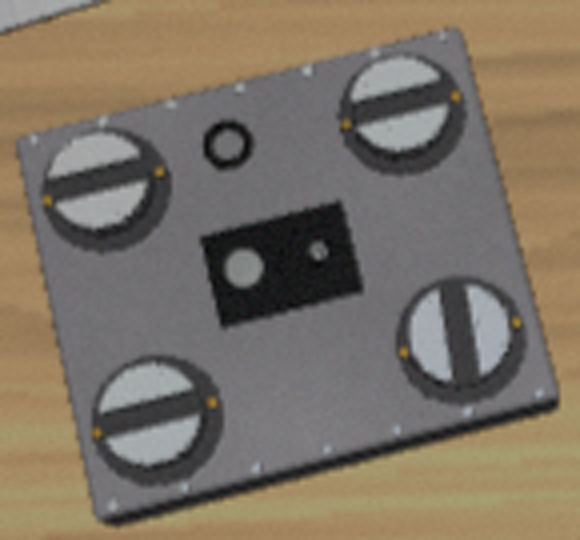

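View pics/top0b.png

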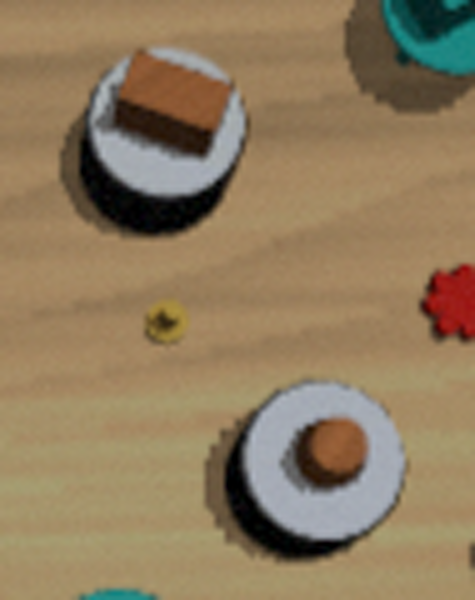

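```bash
cat > h.py <<'E'
import numpy as np
from plant import manip, optics
def ray(name,uv,z,T=None):
    p=optics.camera_params(name); K=p["mtx"]
    E=np.array(p["extrinsics"]) if T is None else T
    d=E[:3,:3]@np.linalg.inv(K)@np.array([uv[0],uv[1],1.]); o=E[:3,3]
    return o+d*(z-o[2])/d[2]
def wristT():
    s=manip.get_state(); M=np.eye(4); M[:3,:3]=s["orientation"]; M[:3,3]=s["tool_pos"]
    return M@np.array(optics.camera_params("wrist")["tool_from_camera"])
def proj(name,P,T=None):
    p=optics.camera_params(name)
    E=np.array(p["extrinsics"]) if T is None else T
    c=np.linalg.inv(E)@np.array([*P,1.]); q=p["mtx"]@c[:3]; return q[:2]/q[2]
E
python3 - <<'E'
from h import *
b=lambda x,y:((x+.5)/5+270-.5,(y+.5)/5+135-.5)
a=lambda x,y:((x+.5)/4+120-.5,(y+.5)/4+120-.5)
c=[ray("top",b(*q),126) for q in [(143,50),(234,86),(213,130),(120,95)]]
print("handle corners",np.round(c,1)); print("ctr",np.mean(c,0))
print("sides",[np.round(np.linalg.norm(c[i]-c[i-1]),1) for i in range(4)])
d=(c[1]-c[0])+(c[2]-c[3]);print("long yaw",np.arctan2(d[1],d[0]))
print("collar ctr",ray("top",b(168,122),76), ray("top",b(90,122),76),ray("top",b(247,122),76))
pa=[a(404,352),a(517,323)]
P=[ray("top",q,74) for q in pa]; d=P[1]-P[0]; print("pins",np.round(P,1),np.mean(P,0),np.linalg.norm(d),np.arctan2(d[1],d[0]))
print("disc",ray("top",a(460,337),74), np.linalg.norm(ray("top",a(408,337),74)-ray("top",a(512,337),74)))
S=[ray("top",a(*q),74) for q in [(452,281),(468,388)]]; d=S[1]-S[0];print("slot",np.mean(S,0),np.linalg.norm(d),np.arctan2(d[1],d[0]))
E
```

```text
handle corners [[ 632.1 -212.5  126. ]
 [ 613.1 -254.4  126. ]
 [ 591.9 -243.4  126. ]
 [ 610.2 -200.7  126. ]]
ctr [ 611.82885778 -227.7601609   126.        ]
sides [np.float64(24.8), np.float64(46.0), np.float64(23.9), np.float64(46.5)]
long yaw -1.9857822677912094
collar ctr [ 611.49497789 -227.48423812   76.        ] [ 612.58721537 -189.27110051   76.        ] [ 610.38860351 -266.19197086   76.        ]
pins [[496.3 -24.   74. ]
 [512.1 -92.1  74. ]] [504.23480329 -58.02632601  74.        ] 69.89695759953 -1.3425698975995002
disc [504.53563814 -57.67045111  74.        ] 62.43332353225268
slot [506.27759239 -57.66719079  74.        ] 66.42529658734917 -3.012152437384097
```

```bash
cat >> h.py <<'E'
def to(P,yaw=None):
    s=manip.get_state(); R=np.array(s["orientation"]); p=np.array(s["tool_pos"])
    th=np.arctan2(R[1,0],R[0,0]); d=R.T@(np.array(P)-p)
    print("t",round(s["t"],2),"pos",np.round(p,1),"yaw",round(th,4),"tilt",np.round(R[:2,2],4),"grip",round(s["grip_width"],3),"F",np.round(s["contact_force"],1),"T",np.round(s["wrist_torque"],2))
    print("need units",np.round(d/750,4),"mm",np.round(d,1), "min rows",np.linalg.norm(d)/62.5)
    if yaw is not None:
        for k in(-1,0,1):
            dt=-(yaw+np.pi*k-th); dt=(dt+np.pi)%(2*np.pi)-np.pi
            print("turn units",round(dt/.5,4),"rows",round(abs(dt)/.187,1))
E
python3 -m creep '[-0.066,-0.028,0,0,-0.066,-0.028,0,0,-0.066,-0.028,0,0,-0.066,-0.028,0,0,-0.066,-0.028,0,0,-0.066,-0.028,0,0]'
python3 -c "
from h import *
to([612,-228,230],1.156);print(np.round(manip.get_state()['joints'],2))"
```

```text
t: 0.85
tool_pos: [433.2, 417.1, 227.3]
orientation: [[-0.963, 0.269, -0.004], [0.269, 0.963, -0.004], [0.003, -0.005, -1.0]]
contact_force: [-0.1, 0.8, 0.1]
grip_width: 1.002
t 0.85 pos [433.2 417.1 227.3] yaw 2.869 tilt [-0.0042 -0.0044] grip 1.002 F [-0.1  0.8  0.1] T [ 0.03 -0.02  0.01]
need units [-0.4611 -0.7642 -0.0009] mm [-345.8 -573.2   -0.7] min rows 10.71074261808539
turn units -2.8571 rows 7.6
turn units 3.426 rows 9.2
turn units -2.8571 rows 7.6
[-1.01  0.24  0.21  1.6  -0.05  1.31  0.5 ]
```

```bash

python3 -m creep '[-0.042,-0.0695,0,0,-0.042,-0.0695,0,0,-0.042,-0.0695,0,0,-0.042,-0.0695,0,0,-0.042,-0.0695,0,0,-0.042,-0.0695,0,0,-0.042,-0.0695,0,0,-0.042,-0.0695,0,0,-0.042,-0.0695,0,0,-0.042,-0.0695,0,0,-0.042,-0.0695,0,0]'
python3 -m creep '[0,0,0,0.36,0,0,0,0.36,0,0,0,0.36,0,0,0,0.36,0,0,0,0.36,0,0,0,0.36,0,0,0,0.36,0,0,0,0.36,0,0,0,0.36,0,0,0,0.18,0,0,0,0]'
python3 - <<'E'
from h import *
import cv2
to([612,-228,230],1.156);s=manip.get_state();print(np.round(s['joints'],2))
T=wristT();cv2.imwrite("pics/w1.png",optics.camera("wrist")[:,:,::-1]);np.save("w1T.npy",T)
print(proj("wrist",[612,-228,126],T),proj("wrist",[504.4,-57.8,74],T))
E
```

```text
t: 2.22
tool_pos: [615.3, -245.7, 227.2]
orientation: [[-0.964, 0.266, -0.005], [0.266, 0.964, -0.004], [0.004, -0.006, -1.0]]
contact_force: [1.2, -0.2, 1.0]
grip_width: 1.0
t: 3.6
tool_pos: [611.4, -252.9, 221.1]
orientation: [[0.454, 0.891, -0.016], [0.891, -0.454, -0.006], [-0.013, -0.012, -1.0]]
contact_force: [0.0, 0.2, -0.3]
grip_width: 1.004
t 3.6 pos [ 611.4 -252.9  221.1] yaw 1.0995 tilt [-0.0162 -0.0061] grip 1.004 F [ 0.   0.2 -0.3] T [-0.02 -0.06 -0.01]
need units [ 0.0298 -0.0144 -0.012 ] mm [ 22.3 -10.8  -9. ] min rows 0.4224235426592644
turn units 6.1703 rows 16.5
turn units -0.1129 rows 0.3
turn units 6.1703 rows 16.5
[-0.38  0.54  1.02  1.47 -0.44  1.4   0.19]
[245.29026837 165.91276476] [70.34027203 51.03580187]
```

View pics/w1.png

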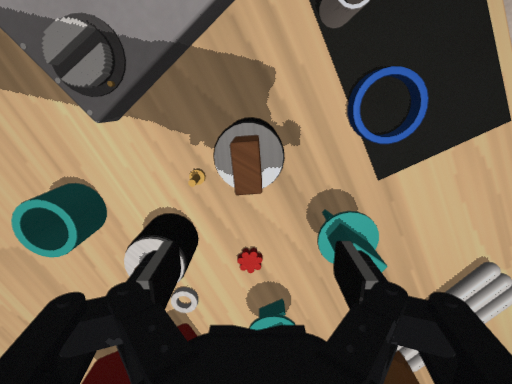

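```bash
python3 - <<'E'
import cv2
im=cv2.imread("pics/w1.png")
a=im[100:210,190:310]; a=cv2.convertScaleAbs(cv2.resize(a,None,fx=5,fy=5,interpolation=cv2.INTER_CUBIC),alpha=1.6)
b=cv2.resize(im[0:110,20:140],None,fx=5,fy=5,interpolation=cv2.INTER_CUBIC);b=cv2.convertScaleAbs(b,alpha=1.6)
cv2.imwrite("pics/w1a.png",a);cv2.imwrite("pics/w1b.png",b)
E
```

```text
(no output)
```

View pics/w1a.png

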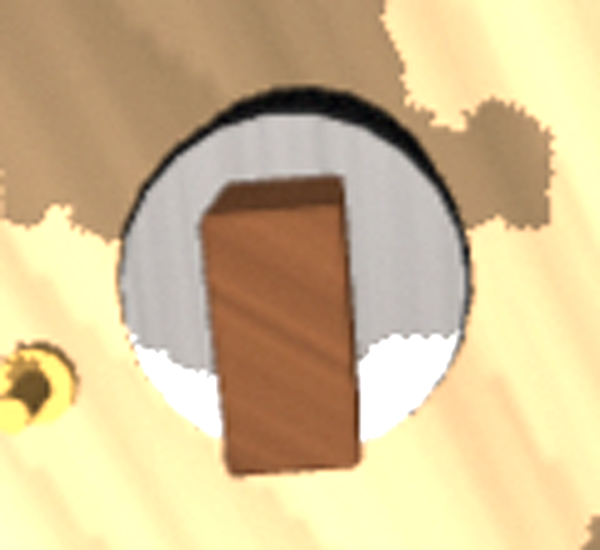

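View pics/w1b.png

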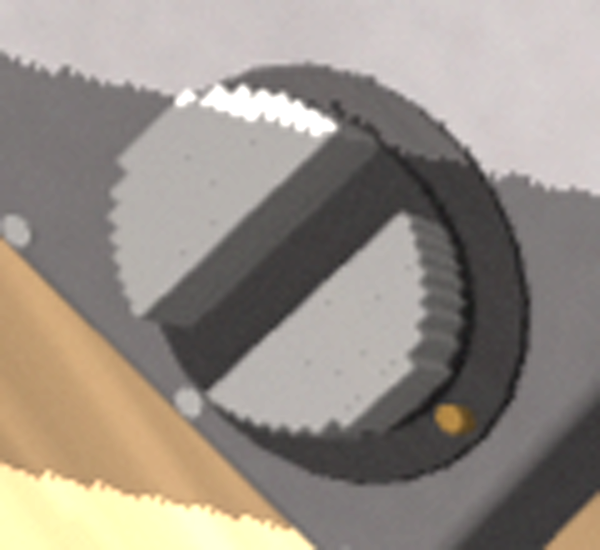

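```bash
python3 - <<'E'
from h import *
T=np.load("w1T.npy")
a=lambda x,y:((x+.5)/5+190-.5,(y+.5)/5+100-.5)
b=lambda x,y:((x+.5)/5+20-.5,(y+.5)/5-.5)
c=np.array([ray("wrist",a(*q),126,T) for q in [(203,218),(343,206),(359,465),(228,474)]])
print(np.round(c,1),c.mean(0),[round(np.linalg.norm(c[i]-c[i-1]),1) for i in range(4)])
d=c[1]+c[0]-c[2]-c[3];print("yaw",np.arctan2(d[1],d[0]))
print("collar",(ray("wrist",a(120,280),76,T)+ray("wrist",a(467,280),76,T))/2, np.linalg.norm(ray("wrist",a(120,280),76,T)-ray("wrist",a(467,280),76,T)))
L=[ray("wrist",b(*q),74,T) for q in [(145,318),(335,138),(207,388),(402,212)]]
for i in(0,2):
    d=L[i+1]-L[i];print("slot yaw",np.arctan2(d[1],d[0]))
print(np.mean(L,0),np.round(L,1))
E
```

```text
[[ 609.7 -203.7  126. ]
 [ 632.8 -213.1  126. ]
 [ 613.5 -257.6  126. ]
 [ 590.6 -248.   126. ]] [ 611.65763198 -230.60288879  126.        ] [np.float64(48.2), np.float64(24.9), np.float64(48.4), np.float64(24.8)]
yaw 1.1638522271884026
collar [ 612.41556972 -228.34114755   76.        ] 75.65830391900997
slot yaw 0.13843131495102703
slot yaw 0.1310119626531473
[506.34778012 -60.55925134  74.        ] [[477.9 -56.4  74. ]
 [531.7 -48.9  74. ]
 [480.4 -72.1  74. ]
 [535.4 -64.9  74. ]]
```

```bash

python3 -m creep '[0.0147,-0.0072,0.02,-0.06,0.0147,-0.0072,0.02,-0.06,0,0,0.03,0,0,0,0,0]'
python3 -c "
from h import *
to([611.8,-228.8,85],1.16);print(np.round(manip.get_state()['joints'],2))"
```

```text
t: 4.15
tool_pos: [609.9, -224.0, 163.6]
orientation: [[0.387, 0.922, -0.018], [0.922, -0.387, -0.004], [-0.01, -0.015, -1.0]]
contact_force: [-1.4, 0.2, 0.9]
grip_width: 0.997
t 4.15 pos [ 609.9 -224.   163.6] yaw 1.1739 tilt [-0.018  -0.0038] grip 0.997 F [-1.4  0.2  0.9] T [-0.04 -0.04  0.  ]
need units [-0.0039  0.0064  0.1048] mm [-2.9  4.8 78.6] min rows 1.260564625929359
turn units -6.2553 rows 16.7
turn units 0.0279 rows 0.1
turn units -6.2553 rows 16.7
[-0.41  0.55  0.98  1.57 -0.45  1.29  0.23]
```

```bash

python3 -m creep '[-0.0039,0.0064,0.025,0.028,0,0,0.03,0,0,0,0.025,0,0,0,0.012,0,0,0,0,0]'
python3 -c "
from h import *
to([611.8,-228.8,85],1.16)"
```

```text
t: 4.78
tool_pos: [612.9, -229.0, 91.2]
orientation: [[0.399, 0.917, -0.017], [0.917, -0.399, -0.004], [-0.011, -0.014, -1.0]]
contact_force: [-0.6, 0.3, 0.1]
grip_width: 1.002
t 4.78 pos [ 612.9 -229.    91.2] yaw 1.1606 tilt [-0.0169 -0.0042] grip 1.002 F [-0.6  0.3  0.1] T [ 0.03 -0.06 -0.  ]
need units [-0.0003 -0.0014  0.0083] mm [-0.2 -1.   6.2] min rows 0.10043971130709592
turn units -6.282 rows 16.8
turn units 0.0012 rows 0.0
turn units -6.282 rows 16.8
```

```bash

python3 -m creep '[0,-0.0014,0.008,0,0,0,0,0]'
python3 -m creep '[0,0,0,0,0,0,0,0,0,0,0,0,0,0,0,0,0,0,0,0,0,0,0,0,0,0,0,0]' 1 90
python3 -c "
from h import *
to([611.8,-228.8,160],1.16)"
```

```text
t: 5.03
tool_pos: [612.4, -228.9, 85.8]
orientation: [[0.399, 0.917, -0.016], [0.917, -0.399, -0.005], [-0.01, -0.012, -1.0]]
contact_force: [0.1, 0.5, -0.0]
grip_width: 0.998
t: 5.9
tool_pos: [613.1, -229.2, 87.2]
orientation: [[0.399, 0.917, -0.013], [0.917, -0.399, -0.005], [-0.01, -0.01, -1.0]]
contact_force: [-0.0, -0.2, 1.0]
grip_width: 0.295
t 5.9 pos [ 613.1 -229.2   87.2] yaw 1.1606 tilt [-0.0134 -0.005 ] grip 0.295 F [-0.  -0.2  1. ] T [-0.01 -0.08 -0.02]
need units [-0.0012 -0.0028 -0.097 ] mm [ -0.9  -2.1 -72.8] min rows 1.1647608789484176
turn units -6.282 rows 16.8
turn units 0.0012 rows 0.0
turn units -6.282 rows 16.8
```

```bash

python3 -m creep '[0,0,-0.03,0,0,0,-0.04,0,0,0,-0.04,0,0,0,-0.03,0,0,0,0,0]'
python3 -m creep '[0,0,0,-0.36,0,0,0,-0.36,0,0,0,-0.36,0,0,0,-0.36,0,0,0,-0.36,0,0,0,-0.36,0,0,0,-0.36,0,0,0,-0.36,0,0,0,-0.36,0,0,0,-0.36,0,0,0,-0.36,0,0,0,0]'
python3 - <<'E'
from h import *
import cv2
to([505,-59,180],0.133);s=manip.get_state();print(np.round(s['joints'],2))
T=wristT();cv2.imwrite("pics/w2.png",optics.camera("wrist")[:,:,::-1]);np.save("w2T.npy",T)
cv2.imwrite("pics/top2.png",optics.camera("top")[:,:,::-1])
E
```

```text
t: 6.52
tool_pos: [614.1, -229.2, 200.1]
orientation: [[0.4, 0.917, -0.013], [0.917, -0.4, -0.006], [-0.01, -0.01, -1.0]]
contact_force: [-0.3, -0.5, -2.8]
grip_width: 0.296
t: 8.02
tool_pos: [608.1, -227.5, 191.6]
orientation: [[-0.998, -0.06, -0.027], [-0.059, 0.998, -0.003], [0.027, -0.001, -1.0]]
contact_force: [-0.6, -0.3, -1.7]
grip_width: 0.296
t 8.03 pos [ 608.1 -227.5  191.6] yaw -3.082 tilt [-0.027  -0.0029] grip 0.296 F [-0.6 -0.3 -1.7] T [ 0.01 -0.05  0.03]
need units [0.1234 0.2325 0.0185] mm [ 92.6 174.4  13.9] min rows 3.1662605480516035
turn units -0.1469 rows 0.4
turn units 6.1363 rows 16.4
turn units -0.1469 rows 0.4
[-0.14  0.41  0.57  1.52 -0.21  1.3   2.08]
```

View pics/w2.png

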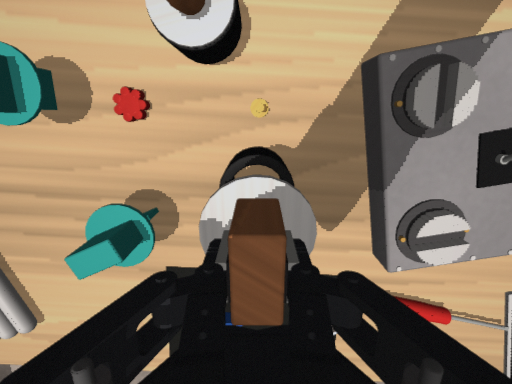

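View pics/top2.png

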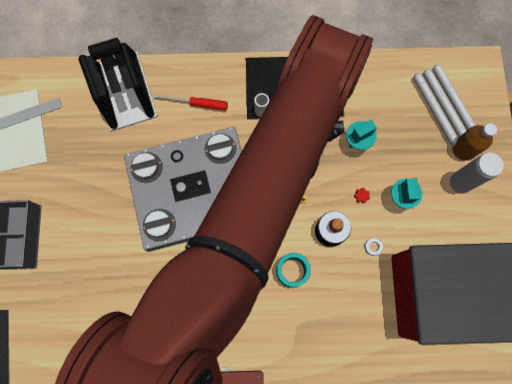

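```bash

python3 -m creep '[0.02,0.04,0.002,-0.05,0.03,0.056,0.003,-0.05,0.03,0.056,0.003,-0.05,0.028,0.052,0.003,0,0.015,0.027,0.003,0,0,0,0,0]'
python3 - <<'E'
from h import *
import cv2
to([507,-59,180],0.133);s=manip.get_state();print(np.round(s['joints'],2))
T=wristT();cv2.imwrite("pics/w3.png",optics.camera("wrist")[:,:,::-1]);np.save("w3T.npy",T)
cv2.imwrite("pics/s3.png",optics.camera("scene")[:,:,::-1])
E
```

```text
t: 8.88
tool_pos: [495.8, -59.3, 181.5]
orientation: [[-0.993, -0.11, -0.029], [-0.11, 0.994, -0.004], [0.029, -0.0, -1.0]]
contact_force: [0.2, -0.5, -2.0]
grip_width: 0.297
t 8.88 pos [495.8 -59.3 181.5] yaw -3.0311 tilt [-0.0287 -0.0036] grip 0.297 F [ 0.2 -0.5 -2. ] T [ 0.03 -0.09 -0.01]
need units [-0.0149 -0.0012  0.0016] mm [-11.2  -0.9   1.2] min rows 0.1805761058349037
turn units -0.045 rows 0.1
turn units 6.2382 rows 16.7
turn units -0.045 rows 0.1
[-0.44  0.08  0.49  1.89 -0.03  1.21  1.75]
```

View pics/w3.png

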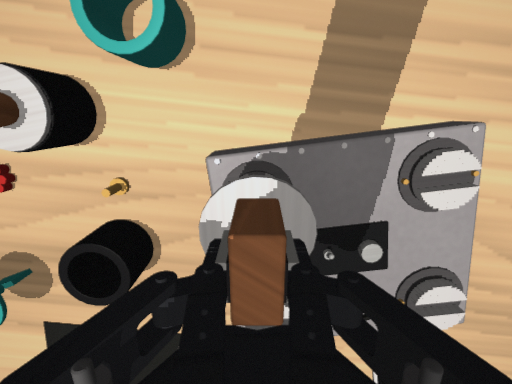

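View pics/s3.png

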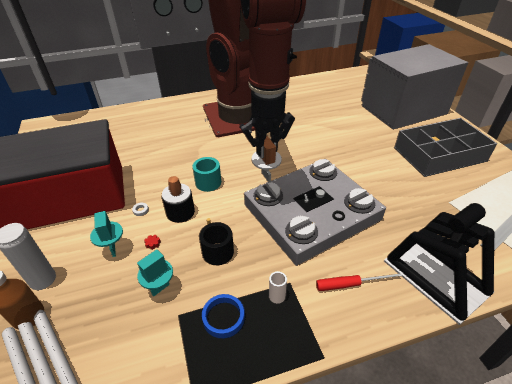

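```bash

python3 -m creep '[-0.015,-0.001,0.01,-0.045,0,0,0.007,0,0,0,0,0]'
python3 - <<'E'
from h import *
import cv2
to([507,-59,167],0.133);s=manip.get_state()
im=optics.camera("scene")[:,:,::-1].copy()
a=cv2.resize(im[120:240,210:350],None,fx=5,fy=5,interpolation=cv2.INTER_CUBIC);cv2.imwrite("pics/s4.png",a)
R=np.array(s["orientation"]);p=np.array(s["tool_pos"])
tip=p+R[:,2]*77.2;print("tip",tip)
for q in (tip,tip+22*R[:,0],tip-22*R[:,0],[505,-59,74]): print(((proj("scene",q)-[210,120])*5).round(0))
E
```

```text
t: 9.35
tool_pos: [509.5, -63.2, 167.3]
orientation: [[-0.991, -0.128, -0.028], [-0.128, 0.992, -0.006], [0.029, -0.002, -1.0]]
contact_force: [-0.5, -0.7, -2.6]
grip_width: 0.294
t 9.35 pos [509.5 -63.2 167.3] yaw -3.0134 tilt [-0.0282 -0.0061] grip 0.294 F [-0.5 -0.7 -2.6] T [ 0.   -0.06 -0.  ]
need units [0.0026 0.006  0.0004] mm [1.9 4.5 0.3] min rows 0.07905345470910996
turn units -0.0096 rows 0.0
turn units 6.2736 rows 16.8
turn units -0.0096 rows 0.0
tip [507.33386217 -63.71709761  90.12032784]
[281. 327.]
[263. 301.]
[300. 353.]
[288. 344.]
```

View pics/s4.png

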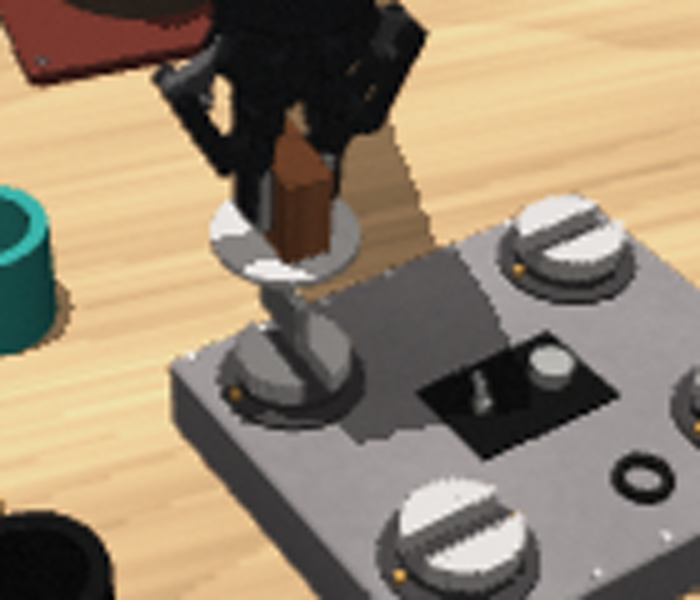

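```bash

python3 -m creep '[0.0026,0.006,0,-0.01,0,0,0,0]'
python3 - <<'E'
from h import *
import cv2
to([507,-59,167],0.133);s=manip.get_state()
im=optics.camera("scene")[:,:,::-1].copy()
a=cv2.resize(im[160:210,245:295],None,fx=12,fy=12,interpolation=cv2.INTER_CUBIC);a=cv2.convertScaleAbs(a,alpha=1.8)
R=np.array(s["orientation"]);p=np.array(s["tool_pos"])
tip=p+R[:,2]*77.2;print("tip",tip)
f=lambda q:(((proj("scene",q)-[245,160]+.5)*12))
for q in (tip,tip+22*R[:,0],tip-22*R[:,0]): 
    v=f(q).round().astype(int);print(v); cv2.circle(a,tuple(map(int,v)),3,(0,0,255),-1)
C=np.array([505,-59,74.])
for k in np.linspace(0,2*np.pi,40): 
    v=f(C+30*np.array([np.cos(k),np.sin(k),0])).astype(int); cv2.circle(a,tuple(map(int,v)),2,(0,255,0),-1)
cv2.imwrite("pics/s5.png",a)
E
```

```text
t: 9.65
tool_pos: [506.9, -58.9, 167.6]
orientation: [[-0.991, -0.133, -0.028], [-0.133, 0.991, -0.006], [0.029, -0.002, -1.0]]
contact_force: [-0.7, -0.1, -1.8]
grip_width: 0.29
t 9.65 pos [506.9 -58.9 167.6] yaw -3.0086 tilt [-0.028  -0.0061] grip 0.29 F [-0.7 -0.1 -1.8] T [-0.01  0.03  0.06]
need units [-0.0001 -0.0002  0.0008] mm [-0.1 -0.1  0.6] min rows 0.010373228055332211
turn units 0.0001 rows 0.0
turn units -6.2831 rows 16.8
turn units 0.0001 rows 0.0
tip [504.76111224 -59.34627245  90.46323891]
[276 297]
[231 236]
[322 359]
```

View pics/s5.png

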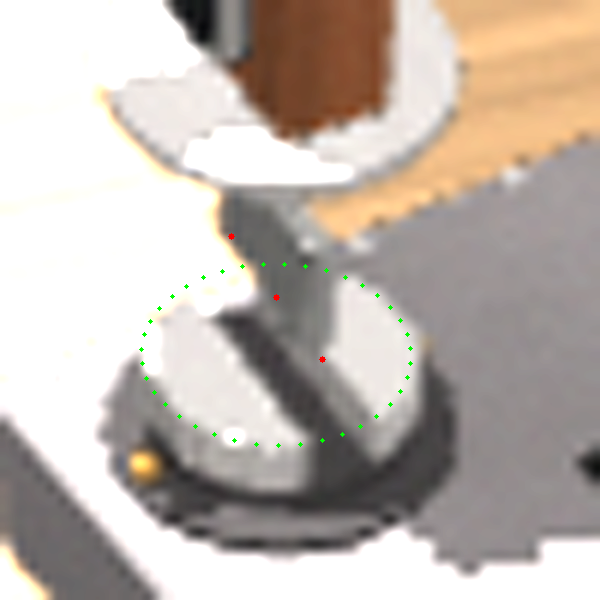

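```bash

python3 -m creep '[0,0,0.012,0,0,0,0.01,0,0,0,0.006,0,0,0,0,0]'
python3 - <<'E'
from h import *
to([507,-59,141],0.133)
E
```

```text
t: 10.2
tool_pos: [506.1, -59.2, 145.0]
orientation: [[-0.991, -0.132, -0.028], [-0.132, 0.991, -0.006], [0.029, -0.002, -1.0]]
contact_force: [-0.0, 0.5, -1.5]
grip_width: 0.289
t 10.2 pos [506.1 -59.2 145. ] yaw -3.0088 tilt [-0.028  -0.0061] grip 0.289 F [-0.   0.5 -1.5] T [-0.01  0.02  0.01]
need units [-0.0014  0.0002  0.0053] mm [-1.   0.1  4. ] min rows 0.06561906468217335
turn units -0.0005 rows 0.0
turn units 6.2827 rows 16.8
turn units -0.0005 rows 0.0
```

```bash

python3 -m creep '[-0.0014,0,0.006,0,0,0,0,0]'
python3 - <<'E'
from h import *
import cv2
to([507,-59,141],0.133)
im=optics.camera("scene")[:,:,::-1].copy()
a=cv2.resize(im[150:210,240:300],None,fx=10,fy=10,interpolation=cv2.INTER_CUBIC);a=cv2.convertScaleAbs(a,alpha=1.4)
cv2.imwrite("pics/s6.png",a)
E
```

```text
t: 10.45
tool_pos: [507.2, -59.1, 140.3]
orientation: [[-0.991, -0.132, -0.028], [-0.132, 0.991, -0.006], [0.028, -0.002, -1.0]]
contact_force: [-0.3, 0.1, -3.2]
grip_width: 0.295
t 10.45 pos [507.2 -59.1 140.3] yaw -3.0088 tilt [-0.0278 -0.0061] grip 0.295 F [-0.3  0.1 -3.2] T [-0.03 -0.04 -0.03]
need units [ 0.0003  0.0002 -0.001 ] mm [ 0.2  0.2 -0.7] min rows 0.01243695552898456
turn units -0.0005 rows 0.0
turn units 6.2827 rows 16.8
turn units -0.0005 rows 0.0
```

View pics/s6.png

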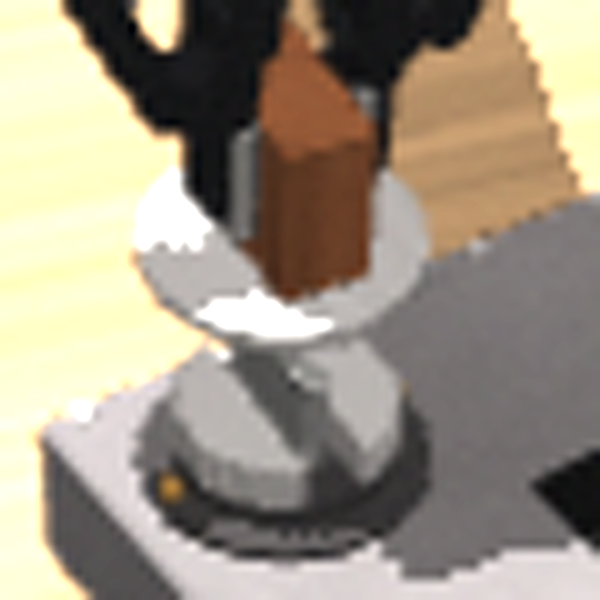

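```bash

python3 -m creep '[0,0,-0.0005,0.2,0,0,-0.0005,0.2,0,0,-0.0005,0.2,0,0,0,0]'
python3 - <<'E'
from h import *
to([507,-59,141],-1.573)
E
```

```text
t: 11.0
tool_pos: [507.6, -58.5, 142.0]
orientation: [[-0.984, 0.174, -0.027], [0.174, 0.985, -0.005], [0.026, -0.01, -1.0]]
contact_force: [-0.6, 0.4, -1.6]
grip_width: 0.292
t 11.0 pos [507.6 -58.5 142. ] yaw 2.9669 tilt [-0.0269 -0.0053] grip 0.292 F [-0.6  0.4 -1.6] T [ 0.   -0.05  0.04]
need units [ 0.0007 -0.0008  0.0014] mm [ 0.5 -0.6  1.1] min rows 0.02098147577679449
turn units 2.7966 rows 7.5
turn units -3.4866 rows 9.3
turn units 2.7966 rows 7.5
```

```bash

python3 -m creep '[0.0007,-0.0008,0.0008,0.2,0,0,-0.0003,0.22,0,0,-0.0003,0.22,0,0,-0.0003,0.22,0,0,0,0]'
python3 - <<'E'
from h import *
to([507,-59,141],-1.573)
E
```

```text
t: 11.62
tool_pos: [507.3, -58.0, 142.4]
orientation: [[-0.824, 0.566, -0.026], [0.567, 0.824, -0.004], [0.019, -0.018, -1.0]]
contact_force: [0.3, -0.1, -1.6]
grip_width: 0.297
t 11.62 pos [507.3 -58.  142.4] yaw 2.539 tilt [-0.0262 -0.0041] grip 0.297 F [ 0.3 -0.1 -1.6] T [ 0.06  0.   -0.02]
need units [-0.0005 -0.0013  0.0019] mm [-0.4 -1.   1.4] min rows 0.02804501076962658
turn units 1.9408 rows 5.2
turn units -4.3423 rows 11.6
turn units 1.9408 rows 5.2
```

```bash

python3 -m creep '[-0.0005,-0.0013,0.0015,0.2,0,0,-0.0003,0.22,0,0,-0.0003,0.22,0,0,-0.0003,0.22,0,0,0,0]'
python3 - <<'E'
from h import *
import cv2
to([507,-59,141],-1.573)
im=optics.camera("scene")[:,:,::-1].copy()
a=cv2.resize(im[150:210,240:300],None,fx=10,fy=10,interpolation=cv2.INTER_CUBIC);a=cv2.convertScaleAbs(a,alpha=1.4)
cv2.imwrite("pics/s7.png",a)
E
```

```text
t: 12.25
tool_pos: [507.5, -57.7, 142.4]
orientation: [[-0.522, 0.852, -0.025], [0.853, 0.522, -0.003], [0.011, -0.023, -1.0]]
contact_force: [0.2, -0.2, -1.8]
grip_width: 0.294
t 12.25 pos [507.5 -57.7 142.4] yaw 2.1202 tilt [-0.0251 -0.0026] grip 0.294 F [ 0.2 -0.2 -1.8] T [ 0.05 -0.02  0.01]
need units [-0.0011 -0.0014  0.0018] mm [-0.8 -1.1  1.4] min rows 0.030871763837848645
turn units 1.1033 rows 2.9
turn units -5.1799 rows 13.8
turn units 1.1033 rows 2.9
```

View pics/s7.png

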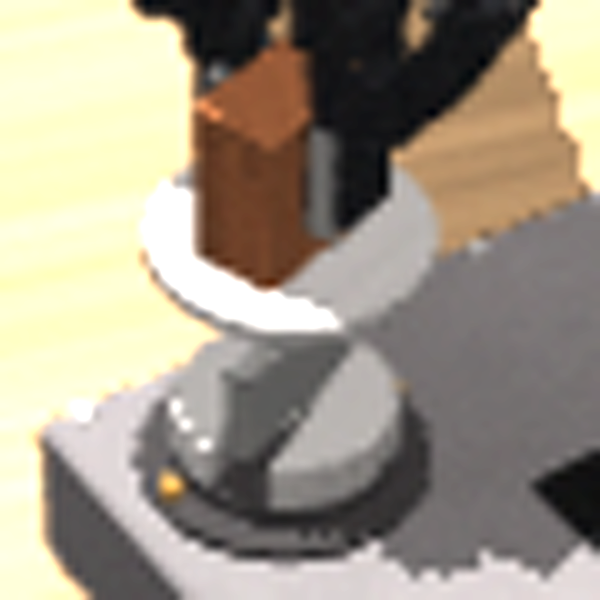

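```bash

python3 -m creep '[-0.001,-0.0014,0.0015,0.22,0,0,-0.0003,0.22,0,0,-0.0003,0.22,0,0,-0.0003,0.22,0,0,0,0]'
python3 - <<'E'
from h import *
to([507,-59,141],-1.573)
E
python3 -m creep '[0,0,0,0.15,0,0,0,0.15,0,0,0,0]'
python3 - <<'E'
from h import *
to([507,-59,141],-1.573)
E
```

```text
t: 12.92
tool_pos: [507.8, -58.1, 142.6]
orientation: [[-0.121, 0.992, -0.023], [0.993, 0.121, -0.001], [0.002, -0.023, -1.0]]
contact_force: [0.3, -0.6, -1.8]
grip_width: 0.295
t 12.93 pos [507.8 -58.1 142.6] yaw 1.6924 tilt [-0.0233 -0.0012] grip 0.295 F [ 0.3 -0.6 -1.8] T [ 0.07 -0.01 -0.07]
need units [-0.0011 -0.0011  0.0021] mm [-0.8 -0.9  1.6] min rows 0.031509762099910646
turn units 0.2476 rows 0.7
turn units -6.0356 rows 16.1
turn units 0.2476 rows 0.7
t: 13.3
tool_pos: [507.7, -58.0, 142.7]
orientation: [[0.016, 1.0, -0.023], [1.0, -0.016, -0.001], [-0.001, -0.023, -1.0]]
contact_force: [0.9, 0.7, -3.1]
grip_width: 0.289
t 13.3 pos [507.7 -58.  142.7] yaw 1.5549 tilt [-0.0234 -0.0009] grip 0.289 F [ 0.9  0.7 -3.1] T [ 0.2  -0.11  0.03]
need units [-0.0013 -0.0009  0.0022] mm [-1.  -0.7  1.7] min rows 0.032813043910073884
turn units -0.0274 rows 0.1
turn units 6.2558 rows 16.7
turn units -0.0274 rows 0.1
```

```bash
for i in 1 ; do
python3 -m creep '[0,0,0,0.1,0,0,0,0.1]' >/dev/null
python3 -c "
from h import *
to([507,-59,141],-1.573)" | head -1
python3 -m creep '[0,0,0,0.1,0,0,0,0.1]' >/dev/null
python3 -c "
from h import *
to([507,-59,141],-1.573)" | head -1; done
python3 - <<'E'
from h import *
import cv2
T=wristT();cv2.imwrite("pics/w8.png",optics.camera("wrist")[:,:,::-1])
im=optics.camera("scene")[:,:,::-1].copy()
a=cv2.resize(im[150:210,240:300],None,fx=10,fy=10,interpolation=cv2.INTER_CUBIC);a=cv2.convertScaleAbs(a,alpha=1.4)
cv2.imwrite("pics/s8.png",a)
E
```

```text
t 13.55 pos [507.7 -57.7 142.7] yaw 1.4667 tilt [-0.0235 -0.0015] grip 0.292 F [-0.3  0.1 -3.7] T [ 0.23 -0.09  1.98]
t 13.8 pos [507.9 -56.9 142.7] yaw 1.3836 tilt [-0.0235 -0.0034] grip 0.295 F [ 0.1 -0.3 -2.6] T [-0.05 -0.1   3.26]
```

View pics/s8.png

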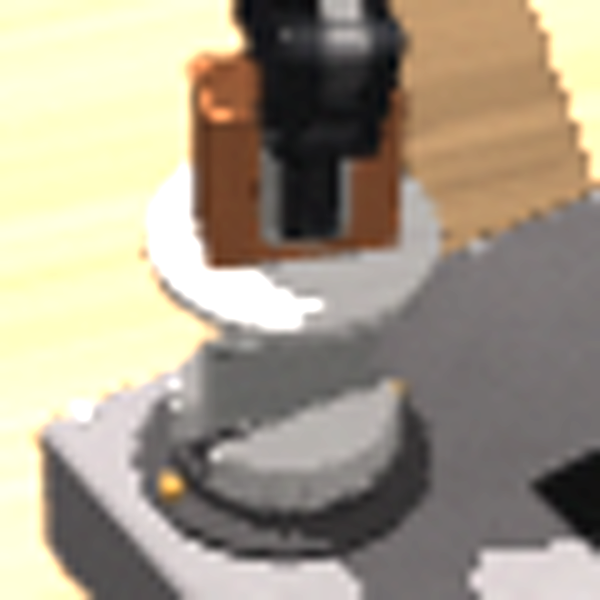

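View pics/w8.png

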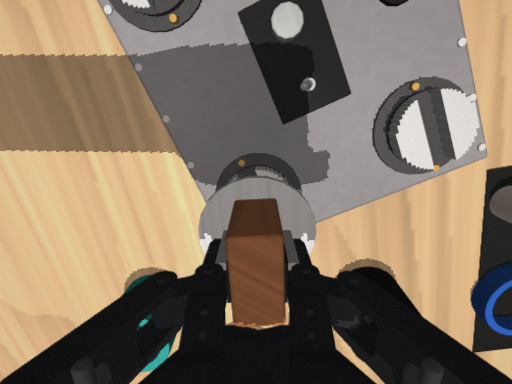

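```bash

python3 -m creep '[0,0,0,-0.2,0,0,0,-0.2,0,0,0,-0.2,0,0,0,0]'
python3 -c "
from h import *
to([507,-59,200],1.7)" 
python3 -m creep '[0,0,-0.01,0,0,0,-0.02,0,0,0,-0.03,0,0,0,-0.02,0,0,0,0,0]'
python3 - <<'E'
from h import *
import cv2
to([613.1,-229.2,200],1.16);print(np.round(manip.get_state()["joints"],2))
T=wristT();np.save("w9T.npy",T);cv2.imwrite("pics/w9.png",optics.camera("wrist")[:,:,::-1])
cv2.imwrite("pics/s9.png",optics.camera("scene")[:,:,::-1])
E
```

```text
t: 14.4
tool_pos: [508.2, -58.1, 143.2]
orientation: [[-0.131, 0.991, -0.023], [0.991, 0.131, -0.003], [-0.0, -0.023, -1.0]]
contact_force: [0.7, -0.1, -2.9]
grip_width: 0.295
t 14.4 pos [508.2 -58.1 143.2] yaw 1.7018 tilt [-0.0226 -0.0031] grip 0.295 F [ 0.7 -0.1 -2.9] T [ 0.04 -0.06  0.  ]
need units [-0.001  -0.0034 -0.0757] mm [ -0.7  -2.6 -56.8] min rows 0.9095142525128919
turn units -6.2796 rows 16.8
turn units 0.0036 rows 0.0
turn units -6.2796 rows 16.8
t: 15.02
tool_pos: [510.2, -58.6, 208.3]
orientation: [[-0.126, 0.992, -0.02], [0.992, 0.126, -0.002], [0.0, -0.02, -1.0]]
contact_force: [0.4, 1.0, -2.3]
grip_width: 0.293
t 15.03 pos [510.2 -58.6 208.3] yaw 1.6972 tilt [-0.0203 -0.0025] grip 0.293 F [ 0.4  1.  -2.3] T [-0.03 -0.02 -0.01]
need units [-0.243   0.1076  0.0088] mm [-182.2   80.7    6.6] min rows 3.190563719356082
turn units -5.2089 rows 13.9
turn units 1.0743 rows 2.9
turn units -5.2089 rows 13.9
[-0.57  0.08  0.64  1.84 -0.05  1.26  0.2 ]
```

View pics/w9.png

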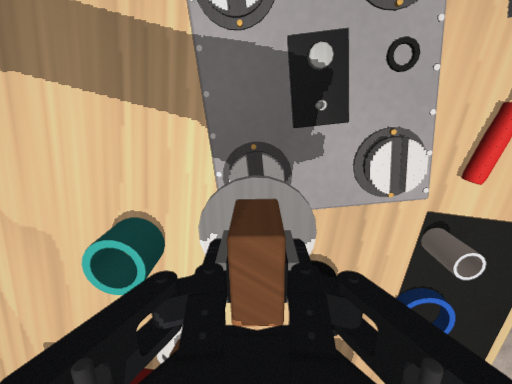

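View pics/s9.png

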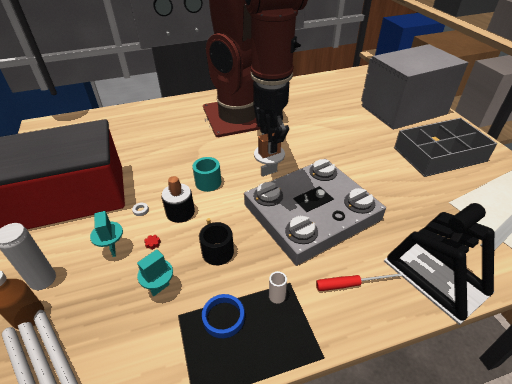

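```bash

python3 -m creep '[-0.03,0.013,0,0,-0.06,0.026,0.002,0,-0.06,0.026,0.002,0,-0.055,0.025,0.002,0,-0.03,0.013,0.002,0,0,0,0,0]'
python3 - <<'E'
from h import *
import cv2
to([613.1,-229.2,200],1.16);s=manip.get_state()
im=optics.camera("scene")[:,:,::-1].copy();cv2.imwrite("pics/s10.png",im)
a=cv2.resize(im[140:290,130:330],None,fx=4,fy=4,interpolation=cv2.INTER_CUBIC)
R=np.array(s["orientation"]);p=np.array(s["tool_pos"])
tip=p+R[:,2]*77.2
f=lambda q:(((proj("scene",q)-[130,140]+.5)*4))
for q in (tip,tip+22*R[:,0],tip-22*R[:,0]): 
    v=f(q).round().astype(int); cv2.circle(a,tuple(map(int,v)),2,(0,0,255),-1)
C=np.array([612,-228.6,70.])
for r in(29,40):
  for k in np.linspace(0,2*np.pi,40): 
    v=f(C+r*np.array([np.cos(k),np.sin(k),0])).astype(int); cv2.circle(a,tuple(map(int,v)),1,(0,255,0),-1)
cv2.imwrite("pics/s10a.png",a)
E
```

```text
t: 15.88
tool_pos: [609.0, -225.7, 191.5]
orientation: [[-0.131, 0.991, -0.032], [0.991, 0.131, -0.001], [0.003, -0.032, -0.999]]
contact_force: [-0.2, 0.5, -2.3]
grip_width: 0.289
t 15.88 pos [ 609.  -225.7  191.5] yaw 1.7018 tilt [-0.0317 -0.0015] grip 0.289 F [-0.2  0.5 -2.3] T [-0.01 -0.04 -0.  ]
need units [-0.0053  0.0045 -0.0115] mm [-4.   3.4 -8.7] min rows 0.1617033991448687
turn units -5.1996 rows 13.9
turn units 1.0836 rows 2.9
turn units -5.1996 rows 13.9
```

View pics/s10a.png

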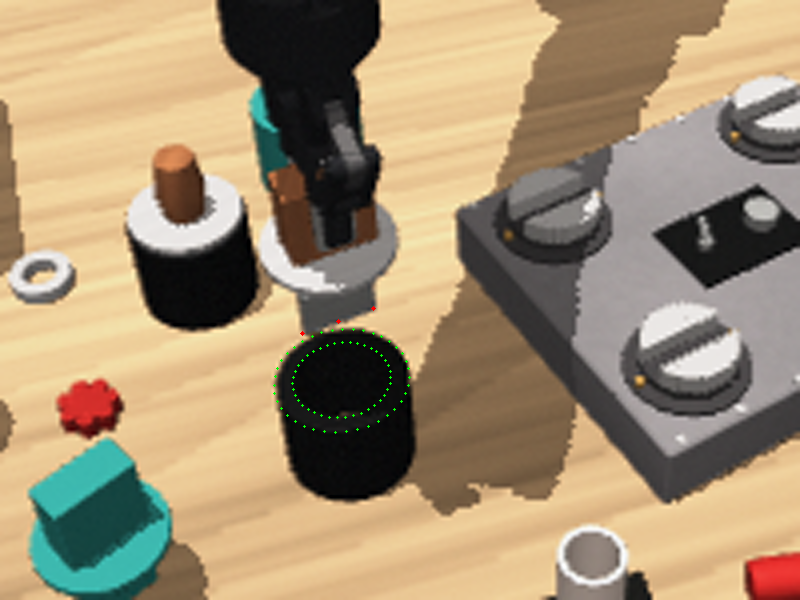

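```bash

python3 -m creep '[-0.005,0.007,0,0,0,0,0.02,0,0,0,0,0]'
python3 -c "
from h import *
to([614,-229,90],1.7)" 
```

```text
t: 16.3
tool_pos: [613.9, -224.5, 174.5]
orientation: [[-0.134, 0.99, -0.033], [0.991, 0.135, 0.001], [0.006, -0.032, -0.999]]
contact_force: [0.8, 0.2, -2.8]
grip_width: 0.297
t 16.3 pos [ 613.9 -224.5  174.5] yaw 1.7057 tilt [-0.0329  0.0015] grip 0.297 F [ 0.8  0.2 -2.8] T [-0.02 -0.08  0.01]
need units [-0.0066  0.003   0.1126] mm [-5.   2.3 84.4] min rows 1.3534771442707647
turn units -6.2719 rows 16.8
turn units 0.0113 rows 0.0
turn units -6.2719 rows 16.8
```

```bash

python3 -m creep '[-0.0066,0.001,0.002,0,0,0,0.008,0,0,0,0.015,0,0,0,0.015,0,0,0,0,0]'
python3 -c "
from h import *
to([614,-229,90],1.7)" 
```

```text
t: 16.92
tool_pos: [614.1, -228.8, 142.3]
orientation: [[-0.135, 0.99, -0.033], [0.991, 0.135, 0.002], [0.006, -0.032, -0.999]]
contact_force: [-0.1, 0.0, -1.9]
grip_width: 0.296
t 16.93 pos [ 614.1 -228.8  142.3] yaw 1.7065 tilt [-0.0329  0.002 ] grip 0.296 F [-0.1  0.  -1.9] T [ 0.01 -0.05  0.05]
need units [-0.0007  0.0021  0.0696] mm [-0.5  1.6 52.2] min rows 0.836203281121116
turn units -6.2703 rows 16.8
turn units 0.0129 rows 0.0
turn units -6.2703 rows 16.8
```

Tip is about 5 mm inside the rim without contact; continue.

```bash

python3 -m creep '[0,0.001,0.015,0,0,0.0005,0.02,0,0,0.0005,0.015,0,0,0,0.01,0,0,0,0,0]'
python3 -c "
from h import *
to([614,-229,88],1.7)" 
```

```text
t: 17.55
tool_pos: [613.9, -228.4, 93.5]
orientation: [[-0.135, 0.99, -0.034], [0.991, 0.136, 0.002], [0.007, -0.033, -0.999]]
contact_force: [0.6, 0.3, -2.2]
grip_width: 0.289
t 17.55 pos [ 613.9 -228.4   93.5] yaw 1.7066 tilt [-0.0337  0.002 ] grip 0.289 F [ 0.6  0.3 -2.2] T [ 0.07 -0.    0.02]
need units [-0.0009  0.0003  0.0073] mm [-0.7  0.2  5.5] min rows 0.08889543307646978
turn units -6.27 rows 16.8
turn units 0.0132 rows 0.0
turn units -6.27 rows 16.8
```

```bash

python3 -m creep '[0,0,0.006,0,0,0,0,0]'
python3 -c "
from h import *
to([614,-229,88],1.7)" |head -1
python3 -m creep '[0,0,0.002,0,0,0,0,0]'
python3 -c "
from h import *
import cv2
to([614,-229,88],1.7)
im=optics.camera('scene')[:,:,::-1]
cv2.imwrite('pics/s11.png',cv2.resize(im[160:280,150:290],None,fx=5,fy=5,interpolation=cv2.INTER_CUBIC))"
```

```text
t: 17.8
tool_pos: [614.1, -228.5, 89.3]
orientation: [[-0.135, 0.99, -0.033], [0.991, 0.135, 0.002], [0.006, -0.032, -0.999]]
contact_force: [0.1, -0.1, -2.3]
grip_width: 0.293
t 17.8 pos [ 614.1 -228.5   89.3] yaw 1.7065 tilt [-0.0328  0.0018] grip 0.293 F [ 0.1 -0.1 -2.3] T [-0.06 -0.1  -0.01]
t: 18.05
tool_pos: [614.4, -228.8, 88.4]
orientation: [[-0.135, 0.99, -0.032], [0.991, 0.135, 0.001], [0.006, -0.031, -0.999]]
contact_force: [0.2, -0.8, -1.6]
grip_width: 0.295
t 18.05 pos [ 614.4 -228.8   88.4] yaw 1.7065 tilt [-0.0317  0.0015] grip 0.295 F [ 0.2 -0.8 -1.6] T [-0.   -0.08  0.01]
need units [-0.0002 -0.0006  0.0005] mm [-0.2 -0.4  0.4] min rows 0.010166341030658175
turn units -6.2701 rows 16.8
turn units 0.0131 rows 0.0
turn units -6.2701 rows 16.8
```

View pics/s11.png

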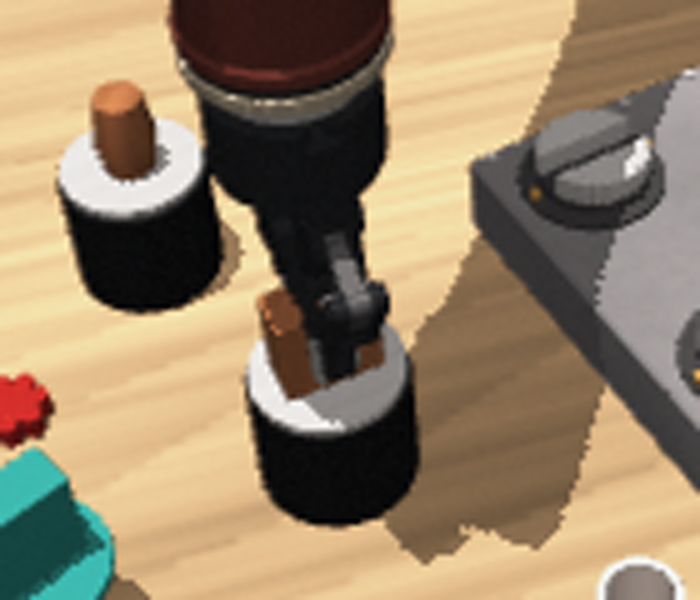

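```bash

python3 -m creep '[0,0,0.002,0,0,0,0.001,0]'
python3 -c "
from h import *
to([614,-229,200],1.7)" |head -1
python3 -m creep '[0,0,0,0,0,0,0,0,0,0,0,0,0,0,0,0,0,0,0,0,0,0,0,0]' 0
python3 -c "
from h import *
to([614,-229,200],1.7)"
```

```text
t: 18.35
tool_pos: [614.5, -228.8, 88.1]
orientation: [[-0.135, 0.99, -0.031], [0.991, 0.135, 0.002], [0.006, -0.03, -1.0]]
contact_force: [-3.0, 1.7, 4.4]
grip_width: 0.292
t 18.35 pos [ 614.5 -228.8   88.1] yaw 1.7065 tilt [-0.0307  0.0023] grip 0.292 F [-3.   1.7  4.4] T [ 0.17  0.55 -0.04]
t: 19.1
tool_pos: [615.0, -229.0, 88.3]
orientation: [[-0.135, 0.99, -0.03], [0.991, 0.135, 0.002], [0.006, -0.029, -1.0]]
contact_force: [0.1, 0.3, 0.2]
grip_width: 1.002
t 19.1 pos [ 615.  -229.    88.3] yaw 1.7065 tilt [-0.0297  0.0019] grip 1.002 F [0.1 0.3 0.2] T [ 0.02 -0.05 -0.01]
need units [ 0.001  -0.0057 -0.1488] mm [   0.8   -4.2 -111.6] min rows 1.7869962551196896
turn units -6.2702 rows 16.8
turn units 0.0129 rows 0.0
turn units -6.2702 rows 16.8
```

```bash

python3 -m creep '[0,0,-0.01,0,0,0,-0.03,0,0,0,-0.04,0,0,0,-0.06,0,-0.02,0,-0.05,0,-0.04,0,0,0,-0.06,0,0,0,-0.04,0,0,0,0,0,0,0]'
python3 - <<'E'
from h import *
import cv2
to([614,-229,200],1.7)
im=optics.camera("scene")[:,:,::-1]
cv2.imwrite('pics/s12.png',cv2.resize(im[140:280,150:330],None,fx=4,fy=4,interpolation=cv2.INTER_CUBIC))
cv2.imwrite('pics/w12.png',optics.camera("wrist")[:,:,::-1])
E
```

```text
t: 20.23
tool_pos: [636.8, -350.6, 239.8]
orientation: [[-0.138, 0.99, -0.027], [0.99, 0.138, 0.0], [0.004, -0.026, -1.0]]
contact_force: [0.4, 0.7, 0.3]
grip_width: 1.0
t 20.23 pos [ 636.8 -350.6  239.8] yaw 1.7092 tilt [-0.0265  0.0001] grip 1.0 F [0.4 0.7 0.3] T [ 0.05 -0.02 -0.05]
need units [ 0.1646 -0.0064  0.0539] mm [123.5  -4.8  40.5] min rows 2.0799509627843946
turn units -6.2648 rows 16.8
turn units 0.0183 rows 0.0
turn units -6.2648 rows 16.8
```

View pics/s12.png

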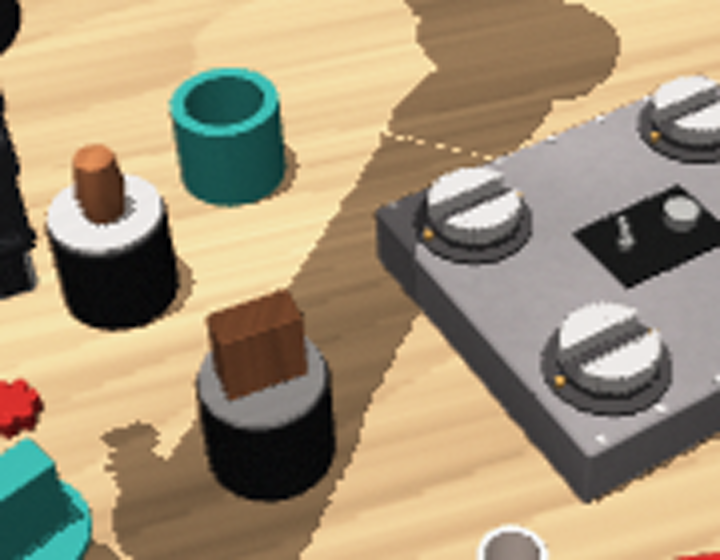

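View pics/w12.png

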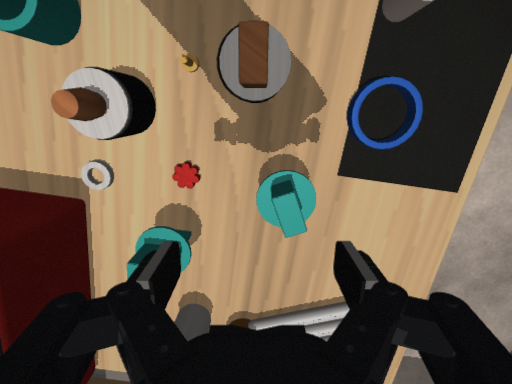

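```bash
python3 - <<'E'
from h import *
import cv2
im=optics.camera("top")[:,:,::-1]
cv2.imwrite('pics/top13.png',cv2.resize(im[120:255,120:330],None,fx=3.8,fy=3.8,interpolation=cv2.INTER_CUBIC))
E
```

```text
(no output)
```

View pics/top13.png

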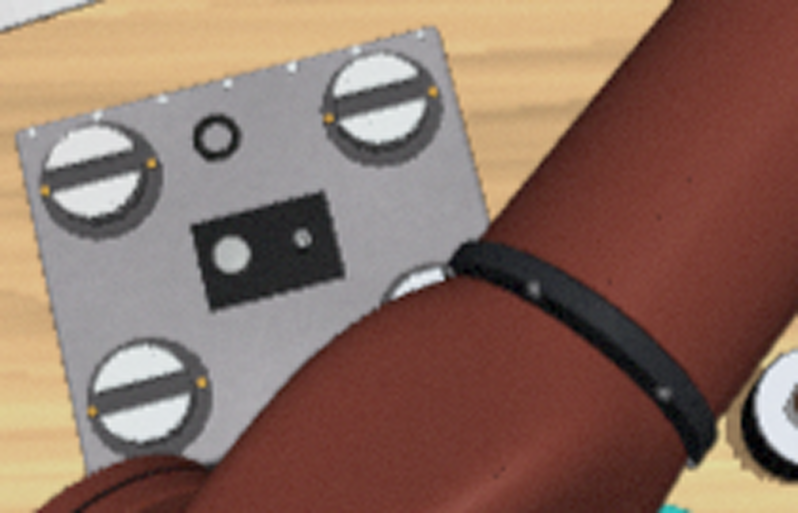

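```bash
python3 - <<'E'
from h import *
import cv2
im=optics.camera("scene")[:,:,::-1]
cv2.imwrite('pics/s14.png',cv2.resize(im[170:220,245:295],None,fx=12,fy=12,interpolation=cv2.INTER_CUBIC))
E
```

```text
(no output)
```

View pics/s14.png

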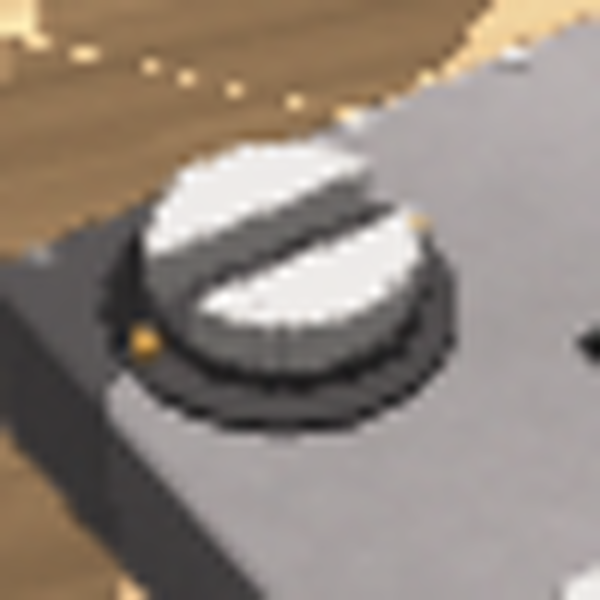

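```bash
python3 - <<'E'
from h import *
f=lambda x,y:((x+.5)/12+245-.5,(y+.5)/12+170-.5)
for n,(a,b),z in (("e1",((152,252),(372,166)),74),("e2",((197,304),(400,212)),74),("pins",((145,342),(422,222)),62)):
    A,B=ray("scene",f(*a),z),ray("scene",f(*b),z); d=B-A; print(n,np.arctan2(d[1],d[0])%np.pi,np.linalg.norm(d))
E
```

```text
e1 1.7722102325375801 57.37161748729464
e2 1.830942845352972 54.48108770504846
pins 1.8087440897714566 74.05027307093316
```

```bash
python3 -c "
from plant import manip
print(manip.hand_in(), manip.get_state()['t'])"
```

```text
the job is handed in; nothing more can be done
the job is handed in; nothing more can be done
```

The job is done and handed in at about 20.5 s of the 48 s allowed. I took the wide-bladed key from its stand and put its blade in the open latch at the console corner nearest the stand. I turned it clockwise until the torque rose to about 3.3 N m at the stop, backed off, and put it back in its stand. Then I opened the gripper and moved clear.

- **Latch:** in the last scene picture the slot lies at about 1.80 rad (its two edges read 1.77 and 1.83) and the line of its pins at 1.81 rad. That agrees within what I could measure.
- **Key:** it stands upright in its stand with the collar on the rim, released, at a different yaw from where it started. The gripper is open about 120 mm away and reads no contact force.
- **Not confirmed:** the arm blocked the top camera's view of that latch at the end, so the final slot angle comes from the scene camera alone.
- **Disagreement:** earlier position estimates from the top and wrist cameras differed by up to about 3 mm. That was within the slot's and the stand's clearances.

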